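# Clear the mould and hold the follower over its mouth

## Robot

A 7-joint arm with a two-finger parallel gripper is mounted at the origin on the work surface. World frame = base frame: x ahead of the robot, y to its left, z up, the work surface at z = 0. Lengths are in m, angles in degrees, forces in N, time in s.
With the tool pointing down it reaches from about 0.4 to 0.875 m from the base axis. Payload 4.4 kg.
Tool frame: the origin (TCP) lies midway between the tips of the shut fingers; the grasp point (between the pads) lies 19 mm behind it; z points along the fingers, y is the direction in which the jaws open and shut (so a half turn about z gives the same grasp; the last joint's range is limited). The gripper opens to 85 mm and grips with 20 to 120 N. Pads are 22 mm wide; open, the fingers measure 114 mm over their backs; the gripper's body (76 mm by 85 mm) begins 54 mm behind the grasp point. The pads swing forward as they close: fully open they stand 13 mm farther back than shut.
Start: joints at [-74.015, 36.005, 2.206, 86.941, -1.547, 57.084, -1.146], TCP at [0.22, 0.612, 0.231] pointing down, gripper open.
Joint ranges: [-175.42, 175.42], [-21.48, 121.26], [-71.46, 75.88], [10.55, 141.38], [-63.04, 243.04], [13.31, 113.54], [-168.57, 168.57]. Speed limits (degrees/s): [147.25, 147.25, 180, 180, 180, 180, 180].

## Interface

Orientations are given as [roll, pitch, yaw] about the fixed x, y, z axes, in that order (R = Rz(yaw) Ry(pitch) Rx(roll)).
In Python, from cell import * gives the robot as it stands. The module is installed in compiled form; this text tells all that it offers.
- The arm moves only by the tool servo_tool, never from a script. Its argument "rows" is a list of rows, each a list of 7 numbers: the closure in counts, from 0 (fully open) to 255 (shut), then the shift along the world's x, y, z in mm, then the turn, a rotation vector about the world's x, y, z in rad. In form: [[gripper, tx, ty, tz, ax, ay, az], ...]. A call has 1 to 20 rows; each row shifts and turns the pose as measured when the row begins; what a row does not reach is not made up. A row lasts 1/12 s, in which the tool goes at most 41.7 mm and 7.16 degrees, less where a joint would pass 70% of its speed; a pose out of reach is approached as far as the arm can. A call with a gripper value outside its range is refused whole. The fingers move at their own pace and stop on an object; "grip_force" is the grip in N (left out, the last holds). Time passes only in rows, so rows that do not move let the fingers close. It gives the time, the measured TCP pose, the force and the opening at its end, in the units of the state.
- read_state(): the state, without advancing time (a new reading comes with each control period).
- camera(name): name is "scene" or "top" or "wrist"; returns the picture (420x560x3 uint8, blue, green, red); there is no depth.
- get_calibration(name): a dict with "mtx" (3x3 intrinsics, pixels), "pose" (4x4, takes a point from camera to world coordinates). Camera axes: x right, y down, z forward; pixel columns grow to the right and rows downward; lengths in m; the calibration is good to about 2 mm. A picture is of the moment at which its call begins: read the wrist's pose just before it. get_calibration takes no time and is no camera call; for the wrist camera it gives the pose at the moment of the call.
- close_job(): hands the job in, once; it reports no verdict.
Trained networks look in the newest picture that a camera, given by its name, has taken for a name from the list of things; names that differ only in an ending like _2 or _b are one class to them, and where a whole thing is asked for, a point or a joint stands for the part that bears it (a point fixed in the world has none). Each returns a list of dicts, best first, with "conf" (0 to 1); they miss things now and then, are a little off and sometimes report something else, mostly with a low value. They report only what shows in the picture. A call takes as long as a camera call. They do not tell look-alikes from the thing itself.
- find_in(camera, thing): "rect" ([left, top, width, height] in pixels, round what is visible of it).
The state is a dict: "time_s": time; "qpos": joint angles; "dq": joint speeds; "tau": joint torques, N m; "position": TCP position; "orientation": TCP orientation; "contact_force": force on the tool from outside, world axes, zero at the start; "moment": the same for the moment, N m; "grip_width": opening from 0.0 (shut) to 1.0 (fully open).
Only numpy, scipy, OpenCV 4.12 (cv2) and the standard library are available. Lean on these libraries where they do the work, as an engineer would, in place of code of your own. Each camera call takes 0.05 s, during which the arm holds its last target. There are 200 camera calls.

## Task

The bar lying across the mould's mouth goes back into the slotted block: slide it edgewise all the way down into the wide slot, roughly centred along the slot, and let go of it. Then take the large follower by its handle, carry it over the rack of tins and hold it level and centred about 10 mm above the mould's mouth, ready to go straight in, without it ever touching the rack or the mould. Finish there, still gripping it (do not put it down or let go); leave the small follower and the loose tin where they stand.

Things in the scene. Friction and masses are not known exactly. Their poses are not given: they have to be found in the camera images.
- mould_rim (a point): Centre of the open mouth, at rim height, of a brass-coloured cylindrical mould that is fixed upright on the table: 127 mm tall, outside diameter 114 mm, bore 102 mm, on a 130 mm square base. z is up.
- bar_center (a point): Centre of an aluminium strike-off bar, 180 mm long (its x), 12 mm thick (its y), 50 mm tall (its z), about 0.28 kg, standing loose on its long narrow edge across the mould's rim. It may be gripped across its 12 mm thickness.
- slot_floor (a point): Centre of the floor of the wide slot in a fixed wooden block (120 mm long, 100 mm wide, 42 mm tall). The slot runs along this point's x (the block's length) and is open at the top and both ends; it is 16 mm wide (y) and 26 mm deep, its floor 16 mm above the table, so the seated bar stands 24 mm proud of the block. Parallel to it, 51 mm towards this point's +y, a narrow slot holds a 3 mm steel ruler that stands 14 mm proud of the block and is fixed.
- follower_handle (a point): Centre of the black handle (upright cylinder, diameter 26 mm, 70 mm long) of the large follower: a loose hand press tool with a steel disc foot of diameter 88 mm, 14 mm thick, a 16 mm stem and the handle above it; 120 mm tall in all, 0.45 to 0.8 kg. This point lies 85 mm above the foot's underside. It stands upright on the table.
- follower_foot (a point): Centre of the underside of the large follower's disc foot; z runs up its handle.
- small_follower_handle (a point): Handle centre of a bystander: a like follower, same height and handle, but its disc foot is only 54 mm in diameter. To be left alone. The two followers may stand in either place.
- rack_top (a point): Centre of the top of the fixed two-tier steel rack of aluminium tins that stands between the followers and the mould: 250 mm long (this point's x), 56 mm deep (y), 110 mm tall, this point at its full height.
- tin_center (a point): Centre of a loose aluminium tin, diameter 52 mm, 44 mm tall, a bystander standing on the table beyond the mould. To be left alone.
- bar: The strike-off bar itself, origin at the middle of its lower edge (25 mm below point bar_center), same axes.
- follower: The large follower itself, origin at the centre of its foot's underside.
- mould: The mould itself, origin on the table under its axis.
- tin_rack: The rack itself, origin on the table under its centre.
Mind the look-alikes: they are no part of the job. There is more than one size of the mould; the job needs the largest.

How it is judged:
By the outcome, as a careful person would: the job done as asked, in the order asked, and still so for the second after the job is handed in, while the arm keeps its last pose, push and grip.
It also fails if it takes over 67 s, if anything falls off the work surface, if the arm or the gripper's body presses on something with over 40 N, if the wrist force passes 120 N, or if a joint passes its speed limit or range.

## Working session

There is one attempt and no reset: what is moved stays moved. The work goes in short steps, Python scripts to look and compute and a tool call to move; the robot and the scene stay as the last step left them, time stands still between calls to the robot, and variables do not carry over. Pictures are saved under pics/ and viewed, about 8 in all and at most 12, crops included, and the job is handed in when it is done.

Besides the shell and the picture viewer there is one more tool, called after "Request:" by a JSON object that holds its "method" and its "body", one argument or row to a line. servo_tool: Moves the arm, as the interface text tells. Its arguments: {"type":"object","properties":{"rows":{"type":"array","items":{"type":"array","items":{"type":"number"}}},"grip_force":{"type":"number"}},"required":["rows"]}

```bash
mkdir -p pics; python3 - <<'E'
from cell import *
import cv2, numpy as np
s=read_state(); print(s['time_s'],s['position'],s['orientation'],s['grip_width'])
for n in ("scene","top"):
    im=camera(n); cv2.imwrite(f'pics/{n}0.png',im)
    c=get_calibration(n); print(n,np.round(c['mtx'],1).tolist(),np.round(c['pose'],4).tolist())
    for t in ("mould_rim","mould","bar","slot_floor","follower_handle","follower_foot","follower","small_follower_handle","tin_rack","rack_top","tin_center"):
        print(t,[(np.round(d['rect']).tolist(),round(d['conf'],2)) for d in find_in(n,t)][:5])
E
```

```text
0.0 [0.21948835 0.61114316 0.23038356] [-1.79890331e+02  2.48430424e-03  1.60243097e+02] 1.0011254096446078
scene [[457.1, 0.0, 281.0], [0.0, 457.1, 214.1], [0.0, 0.0, 1.0]] [[-0.4073, 0.6964, -0.5909, 1.0735], [0.9132, 0.3214, -0.2507, 0.2113], [0.0153, -0.6417, -0.7668, 0.8714], [0.0, 0.0, 0.0, 1.0]]
mould_rim [([206.0, 125.0, 38.0, 46.0], 0.76), ([400.0, 185.0, 50.0, 53.0], 0.68), ([227.0, 201.0, 71.0, 82.0], 0.56)]
mould [([230.0, 199.0, 70.0, 88.0], 0.9), ([208.0, 126.0, 36.0, 50.0], 0.84), ([401.0, 184.0, 45.0, 52.0], 0.63)]
bar [([257.0, 174.0, 10.0, 83.0], 0.68)]
slot_floor [([139.0, 166.0, 63.0, 53.0], 0.69)]
follower_handle [([419.0, 264.0, 42.0, 51.0], 0.81), ([144.0, 256.0, 28.0, 30.0], 0.47)]
follower_foot [([418.0, 265.0, 42.0, 49.0], 0.65)]
follower [([417.0, 264.0, 45.0, 57.0], 0.75)]
small_follower_handle [([376.0, 301.0, 35.0, 46.0], 0.74)]
tin_rack [([258.0, 175.0, 7.0, 83.0], 0.72), ([332.0, 201.0, 58.0, 118.0], 0.56)]
rack_top [([332.0, 203.0, 62.0, 118.0], 0.72)]
tin_center [([144.0, 256.0, 28.0, 28.0], 0.59)]
top [[510.1, 0.0, 290.3], [0.0, 510.1, 209.9], [0.0,
[... 258 characters left out ...]
]
mould [([153.0, 298.0, 46.0, 41.0], 0.89), ([384.0, 284.0, 50.0, 48.0], 0.73), ([279.0, 174.0, 61.0, 62.0], 0.68), ([129.0, 214.0, 39.0, 33.0], 0.18)]
bar [([291.0, 158.0, 46.0, 76.0], 0.58)]
slot_floor [([403.0, 203.0, 57.0, 65.0], 0.65)]
follower_handle [([130.0, 211.0, 37.0, 36.0], 0.85)]
follower_foot [([128.0, 214.0, 40.0, 38.0], 0.78)]
follower [([127.0, 212.0, 39.0, 35.0], 0.61)]
small_follower_handle [([163.0, 162.0, 31.0, 30.0], 0.85), ([291.0, 156.0, 44.0, 80.0], 0.48)]
tin_rack [([201.0, 176.0, 31.0, 108.0], 0.63)]
rack_top [([202.0, 174.0, 30.0, 111.0], 0.93), ([294.0, 160.0, 40.0, 70.0], 0.23)]
tin_center [([370.0, 138.0, 27.0, 24.0], 0.86), ([127.0, 212.0, 44.0, 38.0], 0.26)]
```

```bash
python3 - <<'E'
import cv2
a=cv2.imread('pics/top0.png')
cv2.imwrite('pics/top0c.png',cv2.resize(a[120:350,110:480],(800,497),interpolation=cv2.INTER_CUBIC))
b=cv2.imread('pics/scene0.png')
cv2.imwrite('pics/scene0c.png',cv2.resize(b[100:370,110:480],(800,584),interpolation=cv2.INTER_CUBIC))
E
```

```text
(no output)
```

View pics/top0c.png

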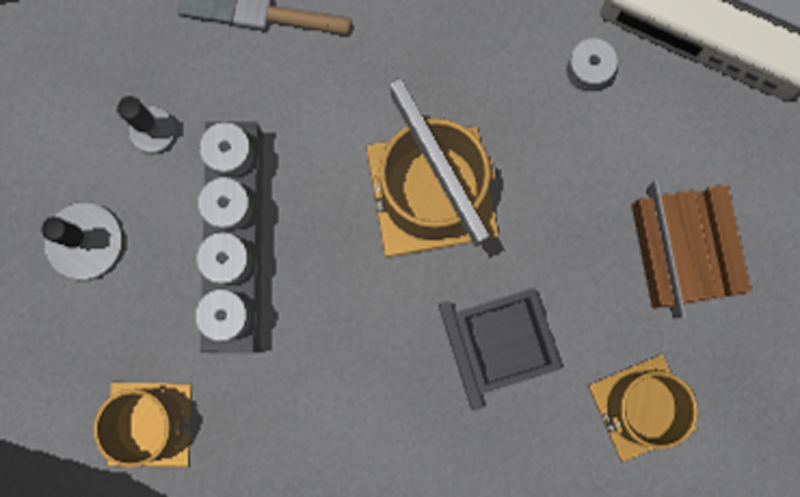

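View pics/scene0c.png

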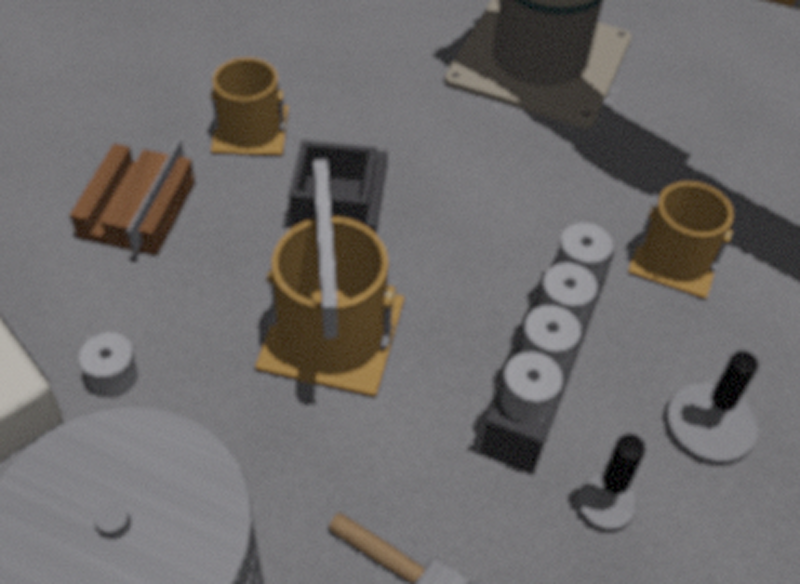

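The top view shows the big mould with its mouth at crop (437,180), and the bar running across it from (397,85) to (480,240). The block is at (692,247), with the wide slot on the right and the ruler on the left. The large follower's foot is at (84,241), the small follower is at (152,130) and the rack is at (225,235). The scene view agrees with all of this.

```bash
cat > h.py <<'E'
from cell import *
import cv2, numpy as np
from scipy.spatial.transform import Rotation as R
def ray(n,uv,z,c=None):
    c=c or get_calibration(n); K=np.array(c['mtx']);P=np.array(c['pose'])
    d=P[:3,:3]@np.linalg.solve(K,[uv[0],uv[1],1]); return P[:3,3]+d*(z-P[2,3])/d[2]
def proj(n,X,c=None):
    c=c or get_calibration(n); K=np.array(c['mtx']);P=np.array(c['pose'])
    x=K@(P[:3,:3].T@(np.asarray(X)-P[:3,3])); return x[:2]/x[2]
def st():
    s=read_state(); print('t',round(s['time_s'],2),'p',np.round(np.array(s['position'])*1000,1),'o',np.round(s['orientation'],2),'F',np.round(s['contact_force'],1),'g',round(s['grip_width'],3)); return s
E
python3 - <<'E'
from h import *
def t(l,u,v,z): p=ray('top',(110+u*370/800,120+v*230/497),z); print(l,np.round(p*1000,1))
def s(l,u,v,z): p=ray('scene',(110+u*370/800,100+v*270/584),z); print(' sc',l,np.round(p*1000,1))
t('mould',437,179,.127); s('mould',330,262,.127)
t('bar up',397,85,.177); t('bar dn',478,240,.177); s('bar up',330,300,.177); s('bar dn',321,162,.177)
t('foot',84,240,.014); t('handletop',52,230,.12); s('handletop',742,361,.12)
for i,q in enumerate([(225,147),(223,202),(222,258),(220,315)]): t('tin%d'%i,*q,.11)
for q in [(727,187),(749,290),(634,203),(655,306)]: t('block',*q,.042)
t('slot up',714,188,.042); t('slot dn',737,294,.042); t('small top',128,108,.12);t('tin',594,60,.044)
t('ruler',654,185,.056);t('ruler',679,313,.056)
c=get_calibration('wrist'); print(np.round(c['mtx'],1).tolist(),np.round(c['pose'],4).tolist())
E
```

```text
mould [520.6 -64.  127. ]
 sc mould [533.4 -59.3 127. ]
bar up [606.6 -23.3 177. ]
bar dn [ 451.7 -101.6  177. ]
 sc bar up [608.4 -22.6 177. ]
 sc bar dn [ 458.9 -103.8  177. ]
foot [471.7 328.6  14. ]
handletop [469.4 331.3 120. ]
 sc handletop [476.1 328.6 120. ]
tin0 [558. 157. 110.]
tin1 [499.8 157.7 110. ]
tin2 [441.4 157.4 110. ]
tin3 [382.9 158.  110. ]
block [ 525.9 -385.2   42. ]
block [ 412.8 -403.4   42. ]
block [ 508.3 -282.6   42. ]
block [ 395.6 -301.3   42. ]
slot up [ 524.8 -370.9   42. ]
slot dn [ 408.5 -390.2   42. ]
small top [597.8 257.9 120. ]
tin [ 669.9 -243.3   44. ]
ruler [ 525.9 -302.    56. ]
ruler [ 387.3 -323.3   56. ]
[[335.1, 0.0, 278.8], [0.0, 335.1, 205.6], [0.0, 0.0, 1.0]] [[0.3386, 0.8954, 0.2892, 0.1457], [0.9409, -0.3222, -0.104, 0.6387], [0.0001, 0.3073, -0.9516, 0.3735], [0.0, 0.0, 0.0, 1.0]]
```

Request:
{"method": "servo_tool", "body": {
  "rows": [
    [0, 8, -17, 5, 0, 0, -0.12],
    [0, 16, -34, 5, 0, 0, -0.12],
    [0, 16, -34, 5, 0, 0, -0.12],
    [0, 16, -34, 5, 0, 0, -0.12],
    [0, 16, -34, 5, 0, 0, -0.12],
    [0, 16, -34, 5, 0, 0, -0.12],
    [0, 16, -34, 5, 0, 0, -0.12],
    [0, 16, -34, 5, 0, 0, -0.12],
    [0, 16, -34, 5, 0, 0, -0.12],
    [0, 16, -34, 5, 0, 0, -0.12],
    [0, 16, -34, 3, 0, 0, -0.12],
    [0, 16, -34, 2, 0, 0, -0.12],
    [0, 16, -34, 0, 0, 0, -0.12],
    [0, 16, -34, 0, 0, 0, -0.12],
    [0, 16, -34, 0, 0, 0, -0.12],
    [0, 16, -34, 0, 0, 0, -0.12],
    [0, 16, -34, 0, 0, 0, -0.12],
    [0, 16, -34, 0, 0, 0, -0.12],
    [0, 16, -34, 0, 0, 0, -0.12],
    [0, 12, -34, 0, 0, 0, -0.06]
  ]
}}

```text
time_s: 2.87
position: [0.5301, -0.0722, 0.2925]
orientation: [179.6, -1.4, 21.4]
contact_force: [0.5, 1.2, -0.4]
grip_width: 0.993
```

```bash
python3 - <<'E'
from h import *
s=st(); im=camera('wrist'); cv2.imwrite('pics/w1.png',im); c=get_calibration('wrist')
print(np.round(c['pose'],4).tolist())
for X in [(.607,-.023,.177),(.452,-.102,.177),(.5206,-.064,.127),(.529,-.062,.177)]: print(np.round(proj('wrist',X,c)))
print(find_in('wrist','bar')[:2],find_in('wrist','mould_rim')[:2])
E
```

```text
t 2.87 p [530.1 -72.2 292.5] o [179.6   -1.44  21.35] F [ 0.5  1.2 -0.4] g 0.993
[[0.3535, -0.8985, -0.2601, 0.6014], [-0.9353, -0.3348, -0.1146, -0.0527], [0.0159, 0.2838, -0.9587, 0.4377], [0.0, 0.0, 0.0, 1.0]]
[238.  84.]
[266. 293.]
[255. 193.]
[253. 198.]
[{'rect': [248.4, 71.0, 45.0, 226.3], 'conf': 0.62}, {'rect': [208.4, 100.9, 119.0, 141.7], 'conf': 0.16}] [{'rect': [3.2, 244.6, 30.0, 50.0], 'conf': 0.91}, {'rect': [325.5, 331.5, 58.0, 61.0], 'conf': 0.7}]
```

View pics/w1.png

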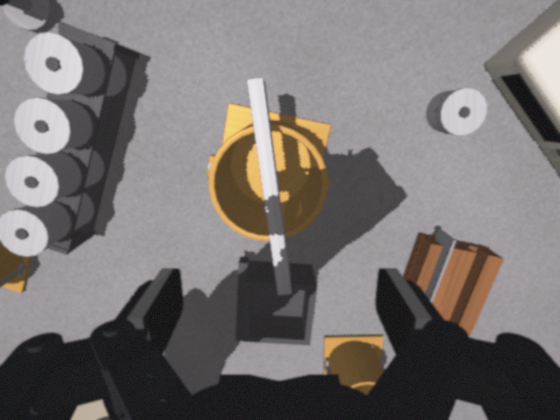

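The wrist view shows the bar from (257,80) to (284,292) and the mould rim centred near (268,181). The arm was still settling, so I'll let it settle and measure again.

Request:
{"method": "servo_tool", "body": {
  "rows": [
    [0, 0, 0, 0, 0, 0, 0.05],
    [0, 0, 0, 0, 0, 0, 0],
    [0, 0, 0, 0, 0, 0, 0],
    [0, 0, 0, 0, 0, 0, 0]
  ]
}}

```text
time_s: 3.35
position: [0.5284, -0.071, 0.292]
orientation: [179.7, -1.4, 24.4]
contact_force: [0.3, -0.1, -0.4]
grip_width: 1.003
```

```bash
cat >> h.py <<'E'
def lines(im,mask_fn): pass
def ellipse_fit(im,c,z,lo,hi): pass
E
python3 - <<'E'
from h import *
s=st(); c=get_calibration('wrist'); im=camera('wrist'); cv2.imwrite('pics/w2.png',im); s=st()
# rectify to metric plane at bar-top height: 1 px = 0.5 mm, u=+y left..., centre (529,-62)
def rect(im,c,z,cx,cy,half,px):
    n=int(2*half/px); src=[];dst=[]
    for a,b in [(-1,-1),(-1,1),(1,1),(1,-1)]:
        X=(cx+a*half,cy+b*half,z); src.append(proj('wrist',X,c)); dst.append((n/2-b*n/2,n/2-a*n/2))
    H=cv2.getPerspectiveTransform(np.float32(src),np.float32(dst)); return cv2.warpPerspective(im,H,(n,n))
a=rect(im,c,.177,.529,-.062,.11,.0005); b=rect(im,c,.127,.5206,-.064,.11,.0005)
o=np.hstack([a,b]); 
for k in range(0,881,40): cv2.line(o,(k,0),(k,8),(0,0,255),1)
for k in range(0,441,40): cv2.line(o,(0,k),(8,k),(0,0,255),1)
cv2.imwrite('pics/r2.png',cv2.resize(o,(800,400)))
E
```

```text
t 3.35 p [528.4 -71.  292. ] o [179.72  -1.36  24.4 ] F [ 0.3 -0.1 -0.4] g 1.003
t 3.4 p [528.4 -70.7 292. ] o [179.73  -1.36  24.42] F [-0.4  1.   0. ] g 1.001
```

View pics/r2.png

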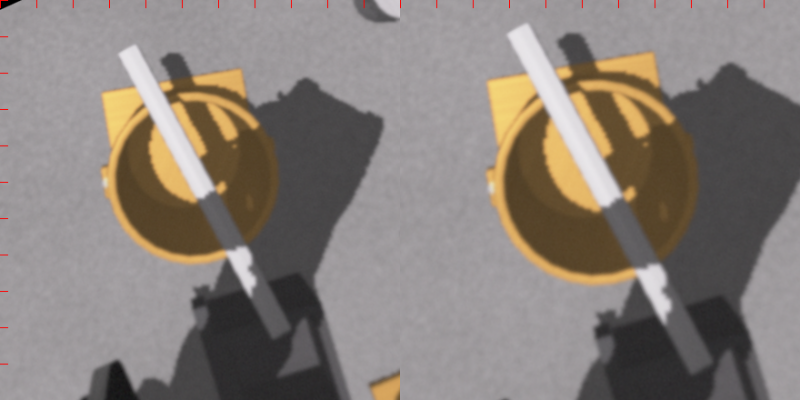

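Request:
{"method": "servo_tool", "body": {
  "rows": [
    [0, 1, 3, -5, -0.003, 0.012, 0.03],
    [0, 2, 4, -10, -0.002, 0.012, 0.03],
    [0, 0, 0, -20, 0, 0, 0],
    [0, 0, 0, -25, 0, 0, 0],
    [0, 0, 0, -25, 0, 0, 0],
    [0, 0, 0, -20, 0, 0, 0],
    [0, 0, 0, -10, 0, 0, 0],
    [0, 0, 0, -5, 0, 0, 0],
    [0, 0, 0, 0, 0, 0, 0],
    [0, 0, 0, 0, 0, 0, 0]
  ]
}}

```text
time_s: 4.23
position: [0.5331, -0.0549, 0.1626]
orientation: [-179.7, 0.2, 29.3]
contact_force: [0.3, -0.1, -0.5]
grip_width: 1.001
```

```bash
python3 - <<'E'
from h import *
s=st(); im=camera('scene'); a=im[110:290,170:330]; im2=camera('wrist')[100:400,120:440]
cv2.imwrite('pics/g1.png',np.hstack([cv2.resize(a,(430,484)),cv2.resize(im2,(370,484))[:, :370]]))
E
```

```text
t 4.23 p [533.1 -54.9 162.6] o [-179.65    0.19   29.31] F [ 0.3 -0.1 -0.5] g 1.001
```

View pics/g1.png

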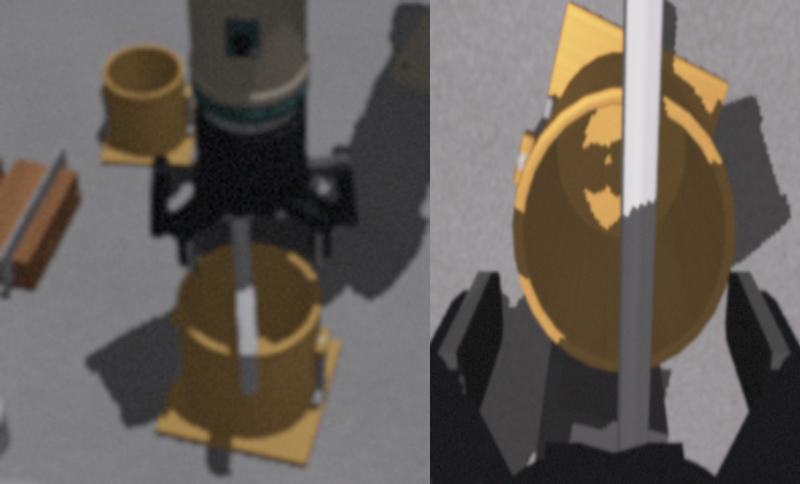

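The jaws straddle the bar, which sits right of their midline (640 against 612 px, about 8 mm towards −y). I'll correct that and close.

Request:
{"method": "servo_tool", "body": {
  "rows": [
    [0, -1, -4, -2, 0, 0, -0.02],
    [0, 0, -4, -2, 0, 0, 0],
    [60, 0, 0, 0, 0, 0, 0],
    [120, 0, 0, 0, 0, 0, 0],
    [170, 0, 0, 0, 0, 0, 0],
    [200, 0, 0, 0, 0, 0, 0],
    [215, 0, 0, 0, 0, 0, 0],
    [230, 0, 0, 0, 0, 0, 0],
    [240, 0, 0, 0, 0, 0, 0],
    [240, 0, 0, 0, 0, 0, 0]
  ],
  "grip_force": 60
}}

```text
time_s: 5.17
position: [0.5349, -0.0649, 0.1629]
orientation: [-179.9, -0.3, 28.0]
contact_force: [-0.0, -1.0, -0.2]
grip_width: 0.121
```

Request:
{"method": "servo_tool", "body": {
  "rows": [
    [240, 0, 0, 5, 0, 0, 0],
    [240, 0, 0, 10, 0, 0, 0],
    [240, 0, 0, 12, 0, 0, 0],
    [240, 0, 0, 12, 0, 0, 0],
    [240, 0, 0, 8, 0, 0, 0],
    [240, -3, -12, 5, 0, 0, -0.02],
    [240, -6, -25, 0, 0, 0, -0.03],
    [240, -6, -25, 0, 0, 0, -0.03],
    [240, -6, -25, 0, 0, 0, -0.03],
    [240, -6, -25, 0, 0, 0, -0.03],
    [240, -6, -25, 0, 0, 0, -0.03],
    [240, -6, -25, 0, 0, 0, -0.03],
    [240, -6, -25, 0, 0, 0, -0.03],
    [240, -6, -25, 0, 0, 0, -0.03],
    [240, -6, -25, 0, 0, 0, -0.03],
    [240, -6, -25, 0, 0, 0, -0.03],
    [240, -6, -25, 0, 0, 0, -0.02],
    [240, -3, -12, 0, 0, 0, 0],
    [240, 0, 0, 0, 0, 0, 0],
    [240, 0, 0, 0, 0, 0, 0]
  ]
}}

```text
time_s: 6.83
position: [0.4445, -0.3856, 0.2214]
orientation: [180.0, 0.2, 6.6]
contact_force: [0.7, 0.6, -1.4]
grip_width: 0.122
```

```bash
cat >> h.py <<'E'
def rect(im,c,z,cx,cy,half,px,cam='wrist',yaw=0):
    n=int(2*half/px); src=[];dst=[]; ca,sa=np.cos(np.radians(yaw)),np.sin(np.radians(yaw))
    for a,b in [(-1,-1),(-1,1),(1,1),(1,-1)]:
        X=(cx+half*(a*ca-b*sa),cy+half*(a*sa+b*ca),z); src.append(proj(cam,X,c)); dst.append((n/2-b*n/2,n/2-a*n/2))
    return cv2.warpPerspective(im,cv2.getPerspectiveTransform(np.float32(src),np.float32(dst)),(n,n))
E
python3 - <<'E'
from h import *
s=st(); c=get_calibration('wrist'); im=camera('wrist'); cv2.imwrite('pics/w3.png',im); np.save('c3.npy',c,allow_pickle=True)
t=cv2.imread('pics/top0.png'); ct=get_calibration('top')
A=rect(im,c,.042,.462,-.345,.1,.0005); B=rect(t,ct,.042,.462,-.345,.1,.0005,'top')
o=np.vstack([np.hstack([A,B])])
cv2.imwrite('pics/r3.png',o)
E
```

```text
t 6.83 p [ 444.5 -385.6  221.4] o [179.98   0.2    6.61] F [ 0.7  0.6 -1.4] g 0.122
```

View pics/r3.png

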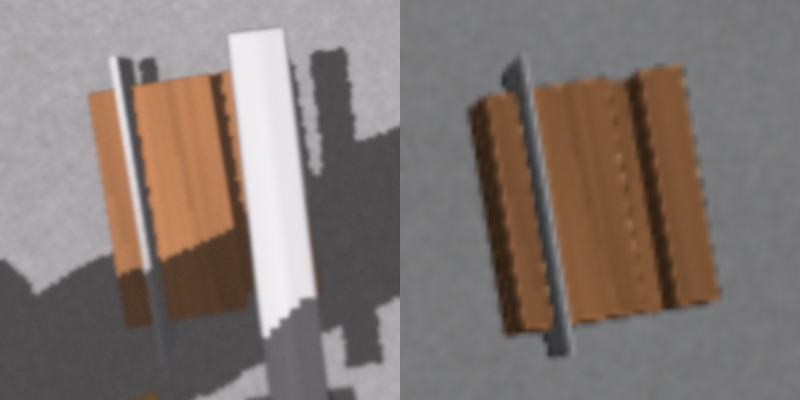

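The rectified views show the slot, at 0.5 mm/px in the top-camera panel: its near edge runs (613,95)–(642,290) and its far edge (640,72)–(678,305). That puts the slot centre near (466,−366) mm at about 9°. The bar is held straight. I'll shift aside to see the slot unobstructed.

Request:
{"method": "servo_tool", "body": {
  "rows": [
    [240, 6, -10, -8, 0, 0, 0.02],
    [240, 8, -14, -8, 0, 0, 0.02],
    [240, 4, -5, -5, 0, 0, 0.005],
    [240, 0, 0, 0, 0, 0, 0],
    [240, 0, 0, 0, 0, 0, 0],
    [240, 0, 0, 0, 0, 0, 0]
  ]
}}

```text
time_s: 7.38
position: [0.4668, -0.4086, 0.1976]
orientation: [-179.6, 0.1, 9.9]
contact_force: [-1.1, 0.1, -1.7]
grip_width: 0.121
```

```bash
python3 - <<'E'
from h import *
s=st(); c=get_calibration('wrist'); im=camera('wrist'); cv2.imwrite('pics/w4.png',im); np.save('c4.npy',c,allow_pickle=True)
p=s['position']; yw=s['orientation'][2]
A=rect(im,c,.042,.466,-.366,.08,.0004,yaw=9); B=rect(im,c,p[2]+.014,p[0],p[1],.08,.0004,yaw=yw)
cv2.imwrite('pics/r4.png',np.hstack([A,B]))
g=cv2.cvtColor(B,cv2.COLOR_BGR2GRAY)
E
```

```text
t 7.38 p [ 466.8 -408.6  197.6] o [-1.7963e+02  1.4000e-01  9.9000e+00] F [-1.1  0.1 -1.7] g 0.121
```

View pics/r4.png

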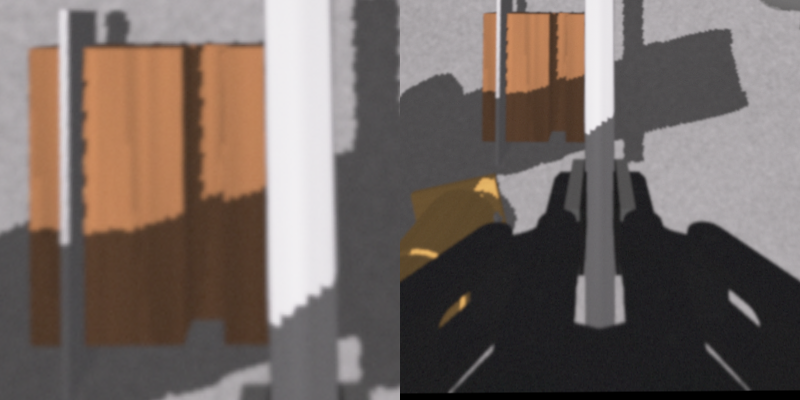

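The slot is clearly seen: left edge at column 183–188, mouth 188–225 at the block's near end, and centre at about 206 in the left panel. The bar is centred on the tool axis, columns 585–614 in the right panel. The slot centre works out at about (468,−368) mm, yaw 9.3°.

Request:
{"method": "servo_tool", "body": {
  "rows": [
    [240, 0, 8, -2, -0.003, 0, -0.005],
    [240, 1, 14, -5, -0.003, 0, -0.005],
    [240, 0, 10, -10, 0, 0, 0],
    [240, 0, 5, -20, 0, 0, 0],
    [240, 0, 0, -20, 0, 0, 0],
    [240, 0, 0, -15, 0, 0, 0],
    [240, 0, 0, -8, 0, 0, 0],
    [240, 0, 0, 0, 0, 0, 0],
    [240, 0, 0, 0, 0, 0, 0],
    [240, 0, 0, 0, 0, 0, 0]
  ]
}}

```text
time_s: 8.27
position: [0.4689, -0.3612, 0.1189]
orientation: [-180.0, -0.1, 9.4]
contact_force: [0.6, -0.9, -2.5]
grip_width: 0.12
```

Request:
{"method": "servo_tool", "body": {
  "rows": [
    [240, 0, -3, -5, 0, 0, 0],
    [240, 0, -2, -8, 0, 0, 0],
    [240, 0, -1, -6, 0, 0, 0],
    [240, 0, 0, -3, 0, 0, 0],
    [240, 0, 0, 0, 0, 0, 0],
    [240, 0, 0, 0, 0, 0, 0]
  ]
}}

```text
time_s: 8.77
position: [0.47, -0.3702, 0.0975]
orientation: [179.8, -0.3, 9.4]
contact_force: [-0.1, 0.1, -2.8]
grip_width: 0.121
```

```bash
python3 - <<'E'
from h import *
s=st(); c=get_calibration('wrist'); im=camera('wrist'); cv2.imwrite('pics/w5.png',im); sc=camera('scene'); cv2.imwrite('pics/s5.png',sc); tp=camera('top'); cv2.imwrite('pics/t5.png',tp)
p=s['position']; yw=s['orientation'][2]
A=rect(im,c,.042,p[0],p[1],.09,.00045,yaw=yw)
S=cv2.resize(sc[140:260,110:240],(433,400),interpolation=cv2.INTER_CUBIC)
cv2.imwrite('pics/r5.png',np.hstack([A,S])[:,:800])
E
```

```text
t 8.77 p [ 470.  -370.2   97.5] o [179.77  -0.3    9.37] F [-0.1  0.1 -2.8] g 0.121
```

View pics/r5.png

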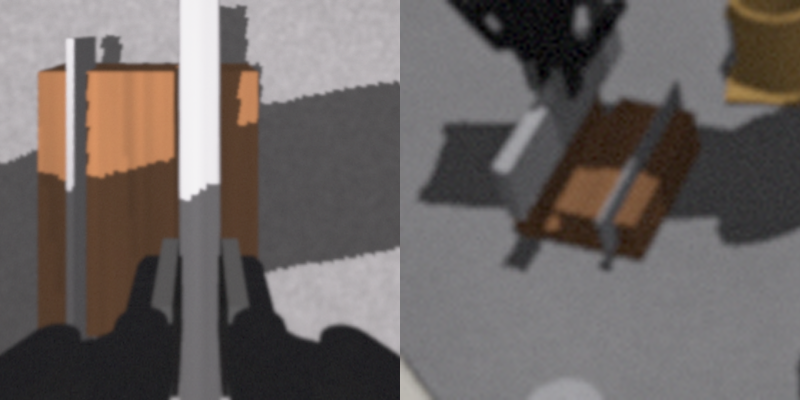

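Request:
{"method": "servo_tool", "body": {
  "rows": [
    [240, 0, 1.5, -4, 0.002, 0.003, 0],
    [240, 0, 1, -3, 0.002, 0.002, 0],
    [240, 0, 0, 0, 0, 0, 0],
    [240, 0, 0, 0, 0, 0, 0],
    [240, 0, 0, 0, 0, 0, 0]
  ]
}}

```text
time_s: 9.33
position: [0.4708, -0.3671, 0.0905]
orientation: [-180.0, -0.1, 9.4]
contact_force: [-0.6, -0.6, -2.4]
grip_width: 0.12
```

Request:
{"method": "servo_tool", "body": {
  "rows": [
    [240, 0, 0, -3, 0, 0, 0],
    [240, 0, 0, -4, 0, 0, 0],
    [240, 0, 0, -4, 0, 0, 0],
    [240, 0, 0, -3, 0, 0, 0],
    [240, 0, 0, -2, 0, 0, 0],
    [240, 0, 0, -2, 0, 0, 0],
    [240, 0, 0, 0, 0, 0, 0],
    [240, 0, 0, 0, 0, 0, 0]
  ]
}}

```text
time_s: 10.0
position: [0.4706, -0.3671, 0.0702]
orientation: [-179.9, -0.1, 9.4]
contact_force: [-0.3, -0.3, -1.7]
grip_width: 0.128
```

Request:
{"method": "servo_tool", "body": {
  "rows": [
    [240, 0, 0, -3, 0, 0, 0],
    [240, 0, 0, -4, 0, 0, 0],
    [240, 0, 0, -3, 0, 0, 0],
    [240, 0, 0, -2, 0, 0, 0],
    [240, 0, 0, -1, 0, 0, 0],
    [240, 0, 0, 0, 0, 0, 0],
    [240, 0, 0, 0, 0, 0, 0]
  ]
}}

```text
time_s: 10.58
position: [0.4707, -0.3672, 0.0559]
orientation: [-180.0, -0.1, 9.4]
contact_force: [0.1, -0.4, -2.3]
grip_width: 0.122
```

Request:
{"method": "servo_tool", "body": {
  "rows": [
    [240, 0, 0, -1.5, 0, 0, 0],
    [240, 0, 0, -1.5, 0, 0, 0],
    [240, 0, 0, -1, 0, 0, 0],
    [240, 0, 0, 0, 0, 0, 0],
    [240, 0, 0, 0, 0, 0, 0]
  ]
}}

```text
time_s: 11.0
position: [0.471, -0.3675, 0.052]
orientation: [-180.0, -0.1, 9.4]
contact_force: [-0.2, 0.8, -1.9]
grip_width: 0.118
```

Request:
{"method": "servo_tool", "body": {
  "rows": [
    [240, 0, 0, -1, 0, 0, 0],
    [240, 0, 0, -1, 0, 0, 0],
    [240, 0, 0, 0, 0, 0, 0]
  ]
}}

```text
time_s: 11.25
position: [0.471, -0.3677, 0.0523]
orientation: [-180.0, -0.2, 9.4]
contact_force: [0.4, 0.1, -2.8]
grip_width: 0.12
```

Request:
{"method": "servo_tool", "body": {
  "rows": [
    [240, 0, 0, -2, 0, 0, 0],
    [240, 0, 0, -2, 0, 0, 0],
    [240, 0, 0, -2, 0, 0, 0]
  ]
}}

```text
time_s: 11.5
position: [0.4713, -0.3682, 0.0519]
orientation: [-179.9, -0.4, 9.4]
contact_force: [-2.1, 3.5, 15.9]
grip_width: 0.121
```

Request:
{"method": "servo_tool", "body": {
  "rows": [
    [240, 0, 0, 0.5, 0, 0, 0],
    [200, 0, 0, 0, 0, 0, 0],
    [170, 0, 0, 0, 0, 0, 0],
    [150, 0, 0, 0, 0, 0, 0],
    [150, 0, 0, 0, 0, 0, 0],
    [150, 0, 0, 0, 0, 0, 0]
  ]
}}

```text
time_s: 12.0
position: [0.4724, -0.3694, 0.0534]
orientation: [179.9, -0.6, 9.4]
contact_force: [-0.1, 0.8, -0.4]
grip_width: 0.415
```

Request:
{"method": "servo_tool", "body": {
  "rows": [
    [150, 0, 0, 3, 0, 0, 0],
    [150, 0, 0, 6, 0, 0, 0],
    [150, 0, 0, 10, 0, 0, 0],
    [150, 0, 0, 20, 0, 0, 0],
    [150, 0, 0, 30, 0, 0, 0],
    [150, 0, 0, 30, 0, 0, 0],
    [150, 0, 0, 30, 0, 0, 0],
    [100, 0, 0, 25, 0, 0, 0],
    [50, 0, 15, 10, 0, 0, 0],
    [0, 3, 30, 0, 0, 0, 0],
    [0, 5, 35, 0, 0, 0, 0],
    [0, 5, 35, 0, 0, 0, 0],
    [0, 5, 35, 0, 0, 0, 0],
    [0, 5, 35, 0, 0, 0, 0],
    [0, 5, 35, 0, 0, 0, 0],
    [0, 5, 30, 0, 0, 0, 0],
    [0, 5, 15, 0, 0, 0, 0],
    [0, 5, 5, 0, 0, 0, 0],
    [0, 0, 0, 0, 0, 0, 0],
    [0, 0, 0, 0, 0, 0, 0]
  ]
}}

```text
time_s: 13.67
position: [0.5111, -0.0922, 0.2419]
orientation: [179.5, -1.2, 8.8]
contact_force: [-0.5, -0.4, 0.4]
grip_width: 0.998
```

```bash
python3 - <<'E'
from h import *
s=st(); c=get_calibration('wrist'); im=camera('wrist'); cv2.imwrite('pics/w6.png',im); np.save('c6.npy',c,allow_pickle=True); sc=camera('scene'); cv2.imwrite('pics/s6.png',sc); tp=camera('top'); cv2.imwrite('pics/t6.png',tp)
S=cv2.resize(sc[140:260,110:240],(400,370),interpolation=cv2.INTER_CUBIC)
A=rect(im,c,.127,.525,-.062,.11,.0005)
T=rect(tp,get_calibration('top'),.066,.466,-.355,.1,.0005,'top',yaw=9.4)
T2=rect(tp,get_calibration('top'),.127,.525,-.062,.1,.0005,'top')
f=lambda a:cv2.resize(a,(400,300))
cv2.imwrite('pics/r6.png',np.vstack([np.hstack([cv2.resize(S,(300,300)),cv2.resize(T,(300,300))]),np.hstack([cv2.resize(A,(300,300)),cv2.resize(T2,(300,300))])]))
E
```

```text
t 13.67 p [511.1 -92.2 241.9] o [179.45  -1.21   8.82] F [-0.5 -0.4  0.4] g 0.998
```

View pics/r6.png

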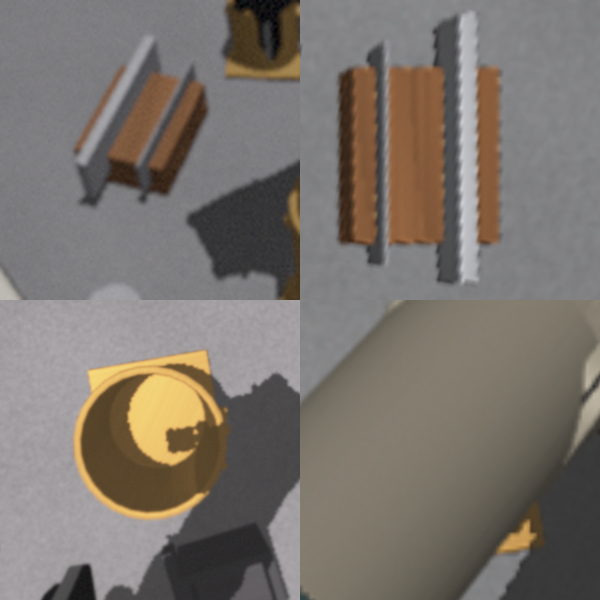

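The bar is seated upright in the wide slot, within about 3 mm of centre. In the wrist crop the mould mouth is clear, centred near (150,442). Next I'll fit the mould rim and the follower numerically.

```bash
cat > fit.py <<'E'
from h import *
from scipy.optimize import minimize
from scipy.ndimage import map_coordinates
def fit(im,c,z,circs,x0,rng=.02,cam=None):
    """circs: list of (radius, weight sign unused); maximise |radial gradient| at projected circles"""
    g=cv2.GaussianBlur(im,(3,3),0).astype(float); th=np.linspace(0,2*np.pi,120,endpoint=False)
    K=np.array(c['mtx']);P=np.array(c['pose'])
    def samp(x,y,r):
        X=np.stack([x+r*np.cos(th),y+r*np.sin(th),np.full_like(th,z)]); q=K@(P[:3,:3].T@(X-P[:3,3:])); u=q[:2]/q[2]
        return np.stack([map_coordinates(g[:,:,k],[u[1],u[0]],order=1,mode='nearest') for k in range(3)])
    def cost(p):
        t=0
        for r in circs:
            d=np.abs(samp(p[0],p[1],r+.0012)-samp(p[0],p[1],r-.0012)).sum(0); t-=np.minimum(d,80).mean()
        return t
    best=min(((cost((x0[0]+a,x0[1]+b)),a,b) for a in np.arange(-rng,rng+.0001,.002) for b in np.arange(-rng,rng+.0001,.002)))
    m=minimize(cost,(x0[0]+best[1],x0[1]+best[2]),method='Nelder-Mead',options=dict(initial_simplex=np.array([(0,0),(.001,0),(0,.001)])+[x0[0]+best[1],x0[1]+best[2]]))
    return np.round(m.x*1000,1),round(-m.fun,1)
E
python3 - <<'E'
from fit import *
ct=get_calibration('top');cs=get_calibration('scene')
c6=np.load('c6.npy',allow_pickle=True).item(); I=cv2.imread
t0=I('pics/top0.png');s0=I('pics/scene0.png')
for l,im,c in [('top',t0,ct),('scene',s0,cs),('w6',I('pics/w6.png'),c6)]:
    print('mould',l,fit(im,c,.127,[.057,.051],(.526,-.062)), 'outer only',fit(im,c,.127,[.057],(.526,-.062)))
for l,im,c in [('top',t0,ct),('scene',s0,cs)]:
    print('foot',l,fit(im,c,.014,[.044],(.472,.329)),'htop',fit(im,c,.12,[.013],(.472,.33),.01))
E
```

```text
mould top (array([528.1, -60.2]), np.float64(111.5)) outer only (array([528.1, -60.1]), np.float64(51.5))
mould scene (array([531.2, -61.3]), np.float64(93.9)) outer only (array([531. , -61.3]), np.float64(45.5))
mould w6 (array([531. , -62.1]), np.float64(133.2)) outer only (array([531. , -62.1]), np.float64(68.8))
foot top (array([471.9, 331.7]), np.float64(58.2)) htop (array([472.2, 331.3]), np.float64(68.1))
foot scene (array([474.3, 330.5]), np.float64(36.1)) htop (array([476.4, 330.1]), np.float64(63.9))
```

Request:
{"method": "servo_tool", "body": {
  "rows": [
    [0, -2, 15, 0, 0, 0.005, 0],
    [0, -3, 30, 0, 0, 0, 0],
    [0, -3, 35, 0, 0, 0, 0],
    [0, -3, 35, 0, 0, 0, 0],
    [0, -3, 35, 0, 0, 0, 0],
    [0, -3, 35, 0, 0, 0, 0],
    [0, -3, 35, 0, 0, 0, 0],
    [0, -3, 35, 0, 0, 0, 0],
    [0, -3, 35, 0, 0, 0, 0],
    [0, -3, 35, 0, 0, 0, 0],
    [0, -3, 30, 0, 0, 0, 0],
    [0, -3, 25, 0, 0, 0, 0],
    [0, -2, 15, 0, 0, 0, 0],
    [0, 0, 8, 0, 0.003, 0.009, 0],
    [0, 0, 0, 0, 0.003, 0.008, 0],
    [0, 0, 0, 0, 0, 0, 0],
    [0, 0, 0, 0, 0, 0, 0],
    [0, 0, 0, 0, 0, 0, 0]
  ]
}}

```text
time_s: 15.32
position: [0.4756, 0.2944, 0.2446]
orientation: [179.1, -0.3, 5.4]
contact_force: [-0.7, -0.8, 0.9]
grip_width: 0.996
```

```bash
python3 - <<'E'
from fit import *
s=st(); c=get_calibration('wrist'); im=camera('wrist'); cv2.imwrite('pics/w7.png',im); np.save('c7.npy',c,allow_pickle=True)
print('foot',fit(im,c,.014,[.044],(.473,.331)),'htop',fit(im,c,.12,[.013],(.473,.331),.01))
for t in('follower_handle','rack_top'): print(t,find_in('wrist',t)[:2])
print(proj('wrist',(.473,.331,.12),c))
tp=camera('top'); cv2.imwrite('pics/t7.png',tp); ct=get_calibration('top'); print('mould',fit(tp,ct,.127,[.057,.051],(.526,-.062)))
E
```

```text
t 15.32 p [475.6 294.4 244.6] o [179.13  -0.26   5.44] F [-0.7 -0.8  0.9] g 0.996
foot (array([473.4, 330.6]), np.float64(59.4)) htop (array([476.2, 329.3]), np.float64(64.1))
follower_handle [{'rect': [207.3, 130.6, 76.2, 82.0], 'conf': 0.95}]
rack_top [{'rect': [351.0, 59.4, 136.8, 241.2], 'conf': 0.6}]
[232.8086134  197.14631771]
mould (array([528.2, -60.1]), np.float64(120.7))
```

Request:
{"method": "servo_tool", "body": {
  "rows": [
    [0, -1, 8, -10, 0.005, 0, 0],
    [0, 0, 14, -20, 0.005, 0.002, 0],
    [0, 0, 8, -25, 0.004, 0.002, 0],
    [0, 0, 3, -20, 0, 0, 0],
    [0, 0, 0, -10, 0, 0, 0],
    [0, 0, 0, 0, 0, 0, 0],
    [0, 0, 0, 0, 0, 0, 0],
    [0, 0, 0, 0, 0, 0, 0]
  ]
}}

```text
time_s: 16.18
position: [0.4734, 0.3319, 0.1547]
orientation: [-179.8, -0.2, 5.5]
contact_force: [-0.3, -0.2, -0.4]
grip_width: 1.0
```

```bash
python3 - <<'E'
from fit import *
s=st(); c=get_calibration('wrist'); im=camera('wrist'); cv2.imwrite('pics/w8.png',im)
print('foot',fit(im,c,.014,[.044],(.473,.331)),'htop',fit(im,c,.12,[.013],(.473,.331),.01))
E
```

```text
t 16.18 p [473.4 331.9 154.7] o [-1.7977e+02 -1.6000e-01  5.4900e+00] F [-0.3 -0.2 -0.4] g 1.0
foot (array([473.4, 330.4]), np.float64(47.5)) htop (array([476.8, 330.3]), np.float64(62.8))
```

View pics/w8.png

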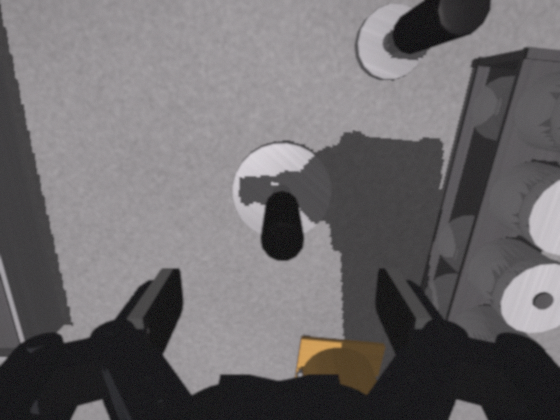

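The handle sits midway between the jaws (column 282), with the large foot below it at (282,188). Descending.

Request:
{"method": "servo_tool", "body": {
  "rows": [
    [0, 0.5, -0.5, -8, 0, 0, 0],
    [0, 0.5, 0, -15, 0, 0, 0],
    [0, 0, 0, -20, 0, 0, 0],
    [0, 0, 0, -15, 0, 0, 0],
    [0, 0, 0, -10, 0, 0, 0],
    [0, 0, 0, -6, 0, 0, 0],
    [0, 0, 0, -3, 0, 0, 0],
    [0, 0, 0, 0, 0, 0, 0],
    [0, 0, 0, 0, 0, 0, 0]
  ]
}}

```text
time_s: 16.98
position: [0.4802, 0.3321, 0.0803]
orientation: [-179.4, -0.9, 5.4]
contact_force: [0.8, 1.0, -0.9]
grip_width: 0.999
```

Request:
{"method": "servo_tool", "body": {
  "rows": [
    [0, -2, -0.5, -4, -0.005, 0.007, 0],
    [0, -2, 0, -3, -0.003, 0.006, 0],
    [0, 0, 0, -1, 0, 0, 0],
    [0, 0, 0, 0, 0, 0, 0],
    [0, 0, 0, 0, 0, 0, 0]
  ]
}}

```text
time_s: 17.4
position: [0.4771, 0.3325, 0.0736]
orientation: [-179.7, -0.3, 5.4]
contact_force: [0.4, -0.2, 0.1]
grip_width: 0.996
```

Request:
{"method": "servo_tool", "body": {
  "rows": [
    [0, -1.5, -1.2, -1, -0.004, 0.004, 0],
    [60, 0, 0, 0, 0, 0, 0],
    [110, 0, 0, 0, 0, 0, 0],
    [140, 0, 0, 0, 0, 0, 0],
    [160, 0, 0, 0, 0, 0, 0],
    [180, 0, 0, 0, 0, 0, 0],
    [220, 0, 0, 0, 0, 0, 0],
    [220, 0, 0, 0, 0, 0, 0],
    [220, 0, 0, 0, 0, 0, 0]
  ],
  "grip_force": 100
}}

```text
time_s: 18.15
position: [0.4757, 0.3306, 0.0731]
orientation: [-179.9, -0.0, 5.4]
contact_force: [-0.3, -0.2, 0.8]
grip_width: 0.282
```

Request:
{"method": "servo_tool", "body": {
  "rows": [
    [220, 0, 0, 3, 0, 0, 0],
    [220, 0, 0, 8, 0, 0, 0],
    [220, 0, 0, 15, 0, 0, 0],
    [220, 0, 0, 20, 0, 0, 0],
    [220, 0, 0, 25, 0, 0, 0],
    [220, 0, 0, 25, 0, 0, 0],
    [220, 0, 0, 25, 0, 0, 0],
    [220, 0, 0, 20, 0, 0, 0],
    [220, 0, 0, 15, 0, 0, 0],
    [220, 0, 0, 8, 0, 0, 0],
    [220, 0, 0, 0, 0, 0, 0],
    [220, 0, 0, 0, 0, 0, 0]
  ]
}}

```text
time_s: 19.15
position: [0.4653, 0.328, 0.2402]
orientation: [179.6, 1.0, 5.4]
contact_force: [0.3, -0.0, -6.0]
grip_width: 0.286
```

Request:
{"method": "servo_tool", "body": {
  "rows": [
    [220, 1, -5, 0, 0.003, -0.008, 0],
    [220, 2, -10, 0, 0.003, -0.008, 0],
    [220, 3, -16, 0, 0, 0, 0],
    [220, 4, -22, 0, 0, 0, 0],
    [220, 4, -26, 0, 0, 0, 0],
    [220, 4, -26, 0, 0, 0, 0],
    [220, 4, -26, 0, 0, 0, 0],
    [220, 4, -26, 0, 0, 0, 0],
    [220, 4, -26, 0, 0, 0, 0],
    [220, 4, -26, 0, 0, 0, 0],
    [220, 4, -26, 0, 0, 0, 0],
    [220, 4, -26, 0, 0, 0, 0],
    [220, 4, -26, 0, 0, 0, 0],
    [220, 4, -22, 0, 0, 0, 0],
    [220, 4, -18, 0, 0, 0, 0],
    [220, 3, -14, 0, 0, 0, 0],
    [220, 3, -9, 0, 0, 0, 0],
    [220, 2, -5, 0, 0, 0, 0],
    [220, 0, 0, 0, 0, 0, 0],
    [220, 0, 0, 0, 0, 0, 0]
  ]
}}

```text
time_s: 20.82
position: [0.5062, -0.0641, 0.2226]
orientation: [178.9, 1.7, 4.5]
contact_force: [0.2, 0.9, -5.4]
grip_width: 0.28
```

Request:
{"method": "servo_tool", "body": {
  "rows": [
    [220, 3, 0, 1, 0.005, -0.008, 0],
    [220, 6, 1, 1, 0.006, -0.008, 0],
    [220, 6, 1, 0, 0.005, -0.008, 0],
    [220, 4, 0, 0, 0.003, -0.006, 0],
    [220, 2, 0, 0, 0, 0, 0],
    [220, 0, 0, 0, 0, 0, 0],
    [220, 0, 0, 0, 0, 0, 0],
    [220, 0, 0, 0, 0, 0, 0]
  ]
}}

```text
time_s: 21.48
position: [0.5288, -0.0569, 0.2238]
orientation: [-179.8, -0.1, 5.0]
contact_force: [0.5, -0.2, -5.3]
grip_width: 0.282
```

```bash
python3 - <<'E'
from fit import *
s=st(); c=get_calibration('wrist'); im=camera('wrist'); cv2.imwrite('pics/w9.png',im); sc=camera('scene'); cv2.imwrite('pics/s9.png',sc)
z=s['position'][2]-.0731; cs=get_calibration('scene')
print('z foot',z)
print('mould w',fit(im,c,.127,[.057,.051],(.5305,-.0615)),'sc',fit(sc,cs,.127,[.057,.051],(.5305,-.0615)))
print('foot w',fit(im,c,z+.014,[.044],s['position'][:2],.01),'sc',fit(sc,cs,z+.014,[.044],s['position'][:2],.01))
a=cv2.resize(im[90:390,130:430],(400,400)); b=cv2.resize(sc[130:290,190:350],(400,400),interpolation=cv2.INTER_CUBIC)
cv2.imwrite('pics/r9.png',np.hstack([a,b]))
E
```

```text
t 21.48 p [528.8 -56.9 223.8] o [-1.7984e+02 -1.4000e-01  4.9600e+00] F [ 0.5 -0.2 -5.3] g 0.282
z foot 0.15065843205547957
mould w (array([531.2, -61.6]), np.float64(89.6)) sc (array([531. , -61.6]), np.float64(77.4))
foot w (array([527.6, -57. ]), np.float64(45.9)) sc (array([527.8, -56.4]), np.float64(49.4))
```

View pics/r9.png

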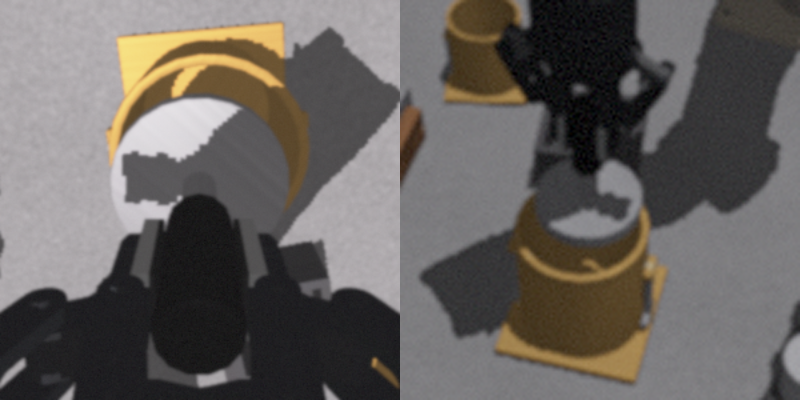

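Both cameras agree: the foot is level, and its centre is at (527.7,−56.7) against the mould at (531,−61.6). That means moving +3.4, −4.9 and then down 13–14 mm.

Request:
{"method": "servo_tool", "body": {
  "rows": [
    [220, 1, -1.5, -2, 0, 0, 0],
    [220, 1, -1.5, -2, 0, 0, 0],
    [220, 0.5, -0.5, -2, 0, 0, 0],
    [220, 0, 0, 0, 0, 0, 0],
    [220, 0, 0, 0, 0, 0, 0],
    [220, 0, 0, 0, 0, 0, 0]
  ]
}}

```text
time_s: 22.08
position: [0.5309, -0.0612, 0.2168]
orientation: [-179.8, -0.1, 4.9]
contact_force: [-0.3, 0.8, -6.2]
grip_width: 0.282
```

Request:
{"method": "servo_tool", "body": {
  "rows": [
    [220, 0.7, -0.3, -2, -0.001, 0.001, 0],
    [220, 0.5, 0, -2, 0, 0.001, 0],
    [220, 0, 0, -1, 0, 0, 0],
    [220, 0, 0, 0, 0, 0, 0],
    [220, 0, 0, 0, 0, 0, 0],
    [220, 0, 0, 0, 0, 0, 0]
  ]
}}

```text
time_s: 22.58
position: [0.5323, -0.0614, 0.2112]
orientation: [-179.9, 0.1, 4.9]
contact_force: [1.0, -0.1, -6.1]
grip_width: 0.281
```

```bash
cat > chk.py <<'E'
from fit import *
s=st(); c=get_calibration('wrist'); im=camera('wrist'); cv2.imwrite('pics/wa.png',im); sc=camera('scene'); cv2.imwrite('pics/sa.png',sc)
z=s['position'][2]-.0731; cs=get_calibration('scene'); print('z foot',z)
print('mould w',fit(im,c,.127,[.057,.051],(.5305,-.0615),.006),'sc',fit(sc,cs,.127,[.057,.051],(.5305,-.0615),.006))
print('foot w',fit(im,c,z+.014,[.044],s['position'][:2],.006),'sc',fit(sc,cs,z+.014,[.044],s['position'][:2],.006))
E
python3 chk.py
```

```text
t 22.58 p [532.3 -61.4 211.2] o [-1.799e+02  6.000e-02  4.920e+00] F [ 1.  -0.1 -6.1] g 0.281
z foot 0.13810795636658044
mould w (array([530.4, -61.6]), np.float64(91.5)) sc (array([530.9, -61.5]), np.float64(79.7))
foot w (array([531., -61.]), np.float64(50.0)) sc (array([531.4, -60.7]), np.float64(48.1))
```

Request:
{"method": "servo_tool", "body": {
  "rows": [
    [220, -0.3, -0.6, -1, 0, 0, 0],
    [220, 0, 0, 0, 0, 0, 0],
    [220, 0, 0, 0, 0, 0, 0],
    [220, 0, 0, 0, 0, 0, 0],
    [220, 0, 0, 0, 0, 0, 0],
    [220, 0, 0, 0, 0, 0, 0],
    [220, 0, 0, 0, 0, 0, 0],
    [220, 0, 0, 0, 0, 0, 0]
  ]
}}

```text
time_s: 23.35
position: [0.532, -0.0621, 0.2104]
orientation: [-179.9, 0.0, 4.9]
contact_force: [-0.3, -0.1, -6.3]
grip_width: 0.283
```

```bash
python3 chk.py; python3 -c "
import cv2
cv2.imwrite('pics/fin.png',cv2.resize(cv2.imread('pics/sa.png')[100:370,110:480],(800,584),interpolation=cv2.INTER_CUBIC))"
```

```text
t 23.35 p [532.  -62.1 210.4] o [-1.799e+02  2.000e-02  4.920e+00] F [-0.3 -0.1 -6.3] g 0.283
z foot 0.13733120320626155
mould w (array([530.6, -61.7]), np.float64(92.9)) sc (array([530.8, -61.5]), np.float64(81.3))
foot w (array([530.8, -61.5]), np.float64(50.2)) sc (array([531.3, -61.3]), np.float64(48.8))
```

View pics/fin.png

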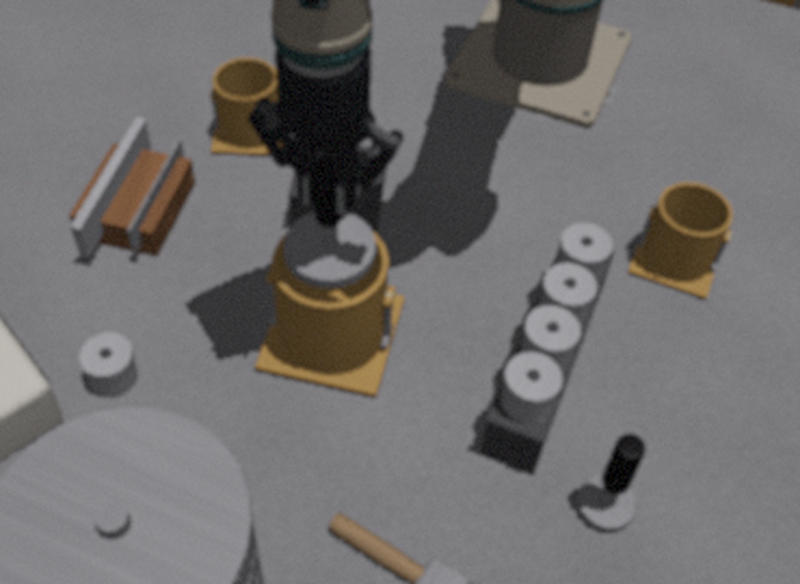

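The final view shows the bar standing in the wide slot at (110,190) and the follower level and centred over the mould at (330,250). The small follower, tin and rack look undisturbed.

```bash
python3 -c "
from cell import *
print(close_job())"
```

```text
the job is handed in; nothing more can be done
None
```

The job is done and handed in at about 23 s, well inside the 67 s limit; no verdict was reported.

- **Bar:** It is seated on the floor of the wide slot and released. It met the floor with 16 N at exactly the expected height. A picture afterwards shows it upright and within about 3 mm of centre along the slot.
- **Large follower:** I gripped it by the handle at 100 N and carried it over the rack with roughly 40 mm or more to spare. It is now held level (tilt 0.1° or less) with its foot about 10.3 mm above the mould's mouth.
- **Centring:** The wrist and scene cameras both put the foot within about 0.6 mm of the mould's axis. Before the carry, the top camera had placed the mould about 2.5 mm off in x. I went by the two cameras that agreed with each other.
- **Contacts and bystanders:** While I carried the follower, the force readings between moves showed only its weight (about 6 N). The small follower and the loose tin look undisturbed.

No final check failed.

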